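# Slide the kitchen scale through the gap in the crockery

### The job

Put the kitchen scale back in its parking place: push it with the fingers along the table, without gripping or lifting it, straight through the narrow gap between the stack of saucers and the oven dish, until its leading short edge rests flat against the wooden ledge behind them. Do not knock the crockery hard with the hand, and leave the mug, jar, can and spoon alone. Then take the hand away.

Things in the scene. Friction and masses are not known exactly. Their poses are not given: they have to be found in the camera images.
- scale: Loose flat kitchen scale, white base, black top with a round steel disc and a grey display. 110 mm along its x, 140 mm along its y, 24 mm high, about 0.35 kg; slides flat on the table. Origin: centre of its underside, z up. Starts on the ledge's +y side of the gap, within 35 mm of the gap's middle line and 0.3 rad of square, display end away from the gap.
- ledge: Fixed wooden bar, 260 mm along its x, 30 mm along its y, 30 mm high. Origin: centre of its underside. Its +y face, 15 mm from the origin, is the stop: the parked scale's origin lies 85 mm along the ledge's +y, long axis along the ledge's y. The ledge's y axis is the gap's middle line within 2 mm; the scale goes along the ledge's -y.
- plates: Fixed (does not shift) stack of white saucers, round, 130 mm across, 40 mm high. Origin: centre of its underside. Stands on either side of the gap, 123 to 127 mm from its middle line and 182 to 198 mm from the ledge's origin along the ledge's +y.
- dish: Fixed (does not shift) open terracotta oven dish, 130 mm along its x (across the gap), 100 mm along its y, 40 mm high, square to the ledge. Origin: centre of its underside. Stands on the gap's other side, 123 to 127 mm from the middle line, 182 to 198 mm from the ledge's origin. The free gap is 116 to 124 mm wide.
- mug: Bystander: loose blue mug, 76 mm across, 85 mm high, origin at the centre of its underside.
- jar: Bystander: loose glass jar, 48 mm across, 80 mm high, origin at the centre of its underside.
- can: Bystander: loose food can, 66 mm across, 70 mm high, origin at the centre of its underside.
- spoon: Bystander: loose wooden spoon, 240 mm long, lying flat along its own x, origin under its middle.
Things that resemble listed ones, but are neither listed nor needed, are in the scene too. What is shaped like the scale but green or orange is not meant.

How it is judged:
By the outcome, as a careful person would: the job done as asked, in the order asked, and still so for the second after the job is handed in, with the robot touching nothing.
It also fails if it takes over 72 s, if anything falls off the work surface, if the arm or the gripper's body presses on something with over 40 N, if the wrist force passes 120 N, or if a joint passes its speed limit or range.

### The arm

A 6-joint arm with a two-finger parallel gripper is mounted at the origin on the work surface. World frame = base frame: x ahead of the robot, y to its left, z up, the work surface at z = 0. Lengths are in m, angles in rad, forces in N, time in s.
With the tool pointing down it reaches from about 0.275 to 1 m from the base axis. Payload 8.4 kg.
Tool frame: the origin (TCP) lies between the finger pads; the fingertips stand manip.tcp_to_tips ahead of it and the grasp point (between the pads) lies 8 mm behind it (manip.tcp_to_tips is the distance from the TCP to the fingertips, in m); z points along the fingers, y is the line along which they close (so a half turn about z gives the same grasp; the last joint's range is limited). The gripper opens to 85 mm and grips with 20 to 120 N. Pads are 22 mm wide; open, the fingers measure 114 mm over their backs; the gripper's body (76 mm by 85 mm) begins 54 mm behind the grasp point. The pads swing forward as they close: fully open they stand 13 mm farther back than shut.
Start: joints at [-0.002, 0.353, 1.633, -0, 1.155, -0.002], TCP at [0.625, -0, 0.242] pointing down, gripper open.
Joint ranges: [-2.63, 2.63], [-0.92, 2.1], [0.06, 2.66], [-1.3, 4.44], [0, 2.69], [-3.02, 3.02]. Speed limits (rad/s): [2.22, 2.22, 2.79, 3.14, 3.14, 3.14].

### API

Orientations are given as a 3x3 rotation matrix whose columns are the frame's x, y, z axes.
In Python, from rig import manip gives the robot as it stands. The module is installed in compiled form; this text tells all that it offers.
- The arm moves only by the tool servo_tool, never from a script. Its argument "series" is a list of rows, each an object with "offset": the shift along the world's x, y, z in units of 30 mm (1.0 is 30 mm), a list of three; "angular": the turn, a rotation vector about the world's x, y, z in units of 8 degrees (1.0 is 8 degrees), a list of three; "jaw": the closure in counts, from 0 (fully open) to 255 (shut). In form: [{"offset": [dx, dy, dz], "angular": [rx, ry, rz], "jaw": jaw}, ...]. A call has 1 to 20 rows; each row is the pose to reach, as a shift and turn from the pose commanded when the call began; what a row does not reach only later rows make up. A row lasts 1/10 s, in which the tool goes at most 50 mm and 8.59 degrees, less where a joint would pass 70% of its speed; a pose out of reach is approached as far as the arm can. A call with a gripper value outside its range is refused whole. The fingers move at their own pace and stop on an object; "squeeze" is the grip in N (left out, the last holds). Time passes only in rows, so rows that repeat a pose let the fingers close. It gives the time, the measured TCP pose, the force, the opening and the grip force at its end, in the units of the state.
- manip.sense(): the state, without advancing time (a new reading comes with each control period).
- manip.grab_frame(name): name is "scene" or "side" or "wrist"; returns a dict with "frame" (420x560x3 uint8, red, green, blue), "range_z" (420x560 float32, m along the optical axis (not along the pixel's ray), 0 where there is no reading), "mtx" (3x3 intrinsics, pixels), "R" (3x3) and "t" (3): a world point X has camera coordinates R X + t. Camera axes: x right, y down, z forward; pixel columns grow to the right and rows downward; lengths in m; the calibration is good to about 2 mm. The wrist camera is an equidistant fisheye: a pixel r from the principal point sees the ray r / f radians off the axis. A picture is of the moment at which its call begins.
- manip.sign_off(): hands the job in; it is judged then, once.
Trained networks look in the newest picture that a camera, given by its name, has taken for a name from the list of things; names that differ only in an ending like _2 or _b are one class to them, and where a whole thing is asked for, a point or a joint stands for the part that bears it (a point fixed in the world has none). Each returns a list of dicts, best first, with "score" (0 to 1); they miss things now and then, are a little off and sometimes report something else, mostly with a low value. They report only what shows in the picture. A call takes as long as a camera call. They do not tell look-alikes from the thing itself.
- manip.spot_in(camera, label): "point" ([column, row] in pixels, amid what is visible of it).
- manip.outline_of(camera, label): "pixels" (420x560 bool, what is visible of it) and "point" ([column, row] in pixels, amid what is visible of it).
The state is a dict: "time": time; "qpos": joint angles; "joint_velocities": joint speeds; "joint_torque": joint torques, N m; "tcp_pos": TCP position; "orientation": TCP orientation; "force": force on the tool from outside, world axes, zero at the start; "wrist_torque": the same for the moment, N m; "width": finger opening in m; "gripper_force": force on a finger pad.
Only numpy, scipy, OpenCV 4.12 (cv2) and the standard library are available. Lean on these libraries where they do the work, as an engineer would, in place of code of your own. Each camera call takes 0.05 s, during which the arm holds its last target. There are 200 camera calls.

## Working session

There is one attempt and no reset: what is moved stays moved. The work goes in short steps, Python scripts to look and compute and a tool call to move; the robot and the scene stay as the last step left them, time stands still between calls to the robot, and variables do not carry over. Pictures are saved under pics/ and viewed, at most 10 in all, crops included, and the job is handed in when it is done.

Besides the shell and the picture viewer there is one more tool, called after "Request:" as name([rows], argument=value, ...), one row to a line, values as JSON. servo_tool: Moves the arm, as the interface text tells. Its arguments: {"type":"object","properties":{"series":{"type":"array","items":{"type":"object","properties":{"offset":{"type":"array","items":{"type":"number"}},"angular":{"type":"array","items":{"type":"number"}},"jaw":{"type":"number"}}}},"squeeze":{"type":"number"}},"required":["series"]}

```bash
mkdir -p pics; cat > h.py <<'E'
import numpy as np, cv2
from rig import manip
def cloud(f):
    z=f["range_z"]; K=np.array(f["mtx"]); v,u=np.indices(z.shape)
    c=np.stack([(u-K[0,2])/K[0,0]*z,(v-K[1,2])/K[1,1]*z,z],-1)
    X=(c-np.array(f["t"]))@np.array(f["R"])
    X[z<=0]=np.nan
    return X
def grab(cam,fn=None):
    f=manip.grab_frame(cam)
    if fn: cv2.imwrite("pics/"+fn,cv2.cvtColor(f["frame"],cv2.COLOR_RGB2BGR))
    return f
E
python3 - <<'E'
from h import *
print(manip.tcp_to_tips)
for cam in ("scene","side"):
    f=grab(cam,cam+"0.png");X=cloud(f)
    for n in "scale ledge plates dish mug jar can spoon".split():
        for d in manip.outline_of(cam,n)[:3]:
            P=X[d["pixels"]];P=P[~np.isnan(P[:,0])]
            if len(P)<5: continue
            top=P[P[:,2]>np.percentile(P[:,2],95)-.006]
            r=cv2.minAreaRect((top[:,:2]*1000).astype(np.float32))
            print(cam,n,round(d["score"],2),np.round(d["point"]),"zmax",np.round(np.percentile(P[:,2],95),3),[np.round(q,1) for q in r],len(top))
E
```

```text
0.011
scene scale 0.93 [366. 126.] zmax 0.027 [array([342.5, 543.9]), array([107.4, 144.7]), np.float64(40.9)] 965
scene scale 0.79 [255. 168.] zmax 0.027 [array([292.6, 155.9]), array([ 57.3, 144.2]), np.float64(54.8)] 442
scene scale 0.77 [322. 235.] zmax 0.027 [array([616.2, 118.3]), array([157.1, 271.5]), np.float64(56.3)] 1508
scene ledge 0.65 [187. 301.] zmax 0.033 [array([ 530.4, -202.7]), array([ 30.1, 258.3]), np.float64(84.5)] 1328
scene ledge 0.42 [323. 139.] zmax 0.085 [array([470.8, 207.6]), array([ 49.2, 517.2]), np.float64(40.9)] 82
scene plates 0.97 [285. 300.] zmax 0.04 [array([671.6, -29.4]), array([126.8, 130. ]), np.float64(9.6)] 1240
scene dish 0.71 [232. 228.] zmax 0.04 [array([423.2,  -2. ]), array([ 99.9, 134.6]), np.float64(83.9)] 449
scene mug 0.67 [324. 140.] zmax 0.085 [array([472.7, 205.4]), array([ 49.2, 524.4]), np.float64(40.9)] 99
scene jar 0.66 [120. 310.] zmax 0.082 [array([ 486.5, -332.4]), array([43. , 39.6]), np.float64(4.4)] 299
scene jar 0.66 [324. 143.] zmax 0.085 [array([472. , 209.2]), array([ 49.5, 517.7]), np.float64(41.5)] 96
scene can 0.
[... 1211 characters left out ...]
ay([ 482.5, -328.2]), array([46.3, 41.1]), np.float64(83.6)] 68
side jar 0.37 [270. 135.] zmax 0.066 [array([ 665.8, -343.3]), array([14.4, 37.1]), np.float64(1.4)] 23
side can 0.65 [268. 134.] zmax 0.066 [array([ 666.3, -348.4]), array([15. , 47.3]), np.float64(3.4)] 27
side can 0.43 [313. 146.] zmax 0.079 [array([ 481.3, -324.2]), array([38.8, 37.4]), np.float64(85.6)] 56
side can 0.28 [291. 167.] zmax 0.031 [array([ 526.7, -194.7]), array([ 38.1, 259.7]), np.float64(83.6)] 305
side spoon 0.82 [202. 304.] zmax 0.019 [array([606.1, 443.1]), array([ 44.6, 236.1]), np.float64(86.2)] 201
side spoon 0.71 [238. 189.] zmax 0.038 [array([666.9, -29.4]), array([122.9, 134.6]), np.float64(22.5)] 380
```

```bash
python3 -c "
import cv2,numpy as np
a=cv2.imread('pics/scene0.png');b=cv2.imread('pics/side0.png')
cv2.imwrite('pics/both0.png',cv2.resize(np.vstack([a,b])[:, :],(448,672))[:600] if 0 else cv2.resize(np.hstack([a,b]),(800,300)))"
```

```text
(no output)
```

View pics/scene0.png

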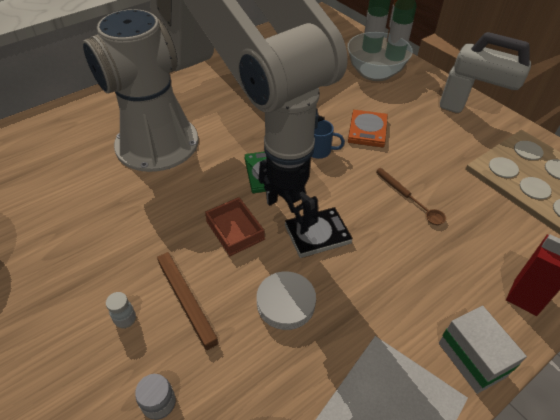

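View pics/side0.png

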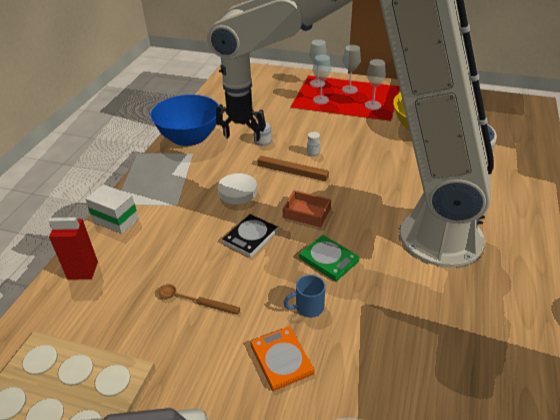

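The black scale is the target, seen at side (249,237) and scene (318,230). It lies at about (0.556, 0.163), turned about 12.5° clockwise from the gap line. The plates at side (237,189) and the dish at (307,210) fit the stated layout relative to the ledge. I'll first nudge the scale's front-left side towards +x with shut fingers, which should fix both yaw and lateral offset.

```bash
python3 -c "
from h import *
s=manip.sense();print(np.round(s['orientation'],3),s['tcp_pos'],s['time'],s['width'])"
```

```text
[[ 0.  1.  0.]
 [ 1. -0. -0.]
 [-0.  0. -1.]] [ 6.25001788e-01 -9.42689946e-06  2.42284677e-01] 0.9 0.08545397377521642
```

Request:
servo_tool([
  {"offset": [-1.5, 1, -0.5], "angular": [0, 0, 0], "jaw": 255},
  {"offset": [-3, 2.1, -1], "angular": [0, 0, 0], "jaw": 255},
  {"offset": [-4.5, 3.1, -2], "angular": [0, 0, 0], "jaw": 255},
  {"offset": [-5.83, 4.17, -3], "angular": [0, 0, 0], "jaw": 255},
  {"offset": [-5.83, 4.17, -4], "angular": [0, 0, 0], "jaw": 255},
  {"offset": [-5.83, 4.17, -4], "angular": [0, 0, 0], "jaw": 255},
  {"offset": [-5.83, 4.17, -4], "angular": [0, 0, 0], "jaw": 255},
])

```text
time: 1.6
tcp_pos: [0.4493, 0.1253, 0.1217]
orientation: [[-0.001, 1.0, -0.002], [1.0, 0.001, -0.001], [-0.001, -0.002, -1.0]]
force: [0.5, -0.1, 0.0]
width: 0.0
gripper_force: 0.0
```

```bash
cat >> h.py <<'E'
def rect(cam,name,near,zlo,zhi,rad=.16):
    X=cloud(grab(cam)); out=None
    for d in manip.outline_of(cam,name):
        P=X[d["pixels"]]; P=P[~np.isnan(P[:,0])]; P=P[(P[:,2]>zlo)&(P[:,2]<zhi)]
        if len(P)<50: continue
        r=cv2.minAreaRect((P[:,:2]*1000).astype(np.float32))
        if np.hypot(r[0][0]/1000-near[0],r[0][1]/1000-near[1])<rad*.6: 
            print(cam,name,round(d["score"],2),[np.round(q,1) for q in r],len(P)); 
E
python3 - <<'E'
from h import *
for c in("scene","side"):
    rect(c,"scale",(.556,.163),.019,.032)
    rect(c,"ledge",(.53,-.2),.026,.036)
    rect(c,"plates",(.67,-.03),.034,.045)
    rect(c,"dish",(.42,0),.034,.045)
E
```

```text
scene scale 0.97 [array([559.2, 157.8]), array([141.1, 111.7]), np.float64(70.6)] 1903
scene ledge 0.67 [array([ 528.8, -202.3]), array([ 30. , 260.2]), np.float64(84.4)] 1389
scene plates 0.57 [array([671. , -30.5]), array([126.1, 129.5]), np.float64(54.2)] 1336
scene dish 0.93 [array([424.1,  -1.2]), array([100.9, 131.9]), np.float64(84.9)] 450
side scale 0.8 [array([556.3, 164.3]), array([143. , 110.4]), np.float64(72.3)] 997
side ledge 0.67 [array([ 526.6, -195.8]), array([ 36.9, 256.4]), np.float64(84.5)] 141
side plates 0.9 [array([667.6, -24.5]), array([123.6, 129.5]), np.float64(46.7)] 216
side dish 0.93 [array([407.7,   5.2]), array([109. , 107.3]), np.float64(81.3)] 145
```

Request:
servo_tool([
  {"offset": [0, -0.15, -1.5], "jaw": 255, "angular": [0, 0, 0]},
  {"offset": [0, -0.15, -2.8], "jaw": 255, "angular": [0, 0, 0]},
  {"offset": [0, -0.15, -3.4], "jaw": 255, "angular": [0, 0, 0]},
  {"offset": [0.3, -0.15, -3.4], "jaw": 255, "angular": [0, 0, 0]},
  {"offset": [0.5, -0.15, -3.4], "jaw": 255, "angular": [0, 0, 0]},
  {"offset": [0.65, -0.17, -3.4], "jaw": 255, "angular": [0, 0, 0]},
  {"offset": [0.8, -0.2, -3.4], "jaw": 255, "angular": [0, 0, 0]},
  {"offset": [0.95, -0.2, -3.4], "jaw": 255, "angular": [0, 0, 0]},
  {"offset": [1.1, -0.2, -3.4], "jaw": 255, "angular": [0, 0, 0]},
  {"offset": [1.17, -0.2, -3.4], "jaw": 255, "angular": [0, 0, 0]},
  {"offset": [1.17, -0.2, -3.4], "jaw": 255, "angular": [0, 0, 0]},
])

```text
time: 3.5
tcp_pos: [0.4856, 0.1192, 0.0204]
orientation: [[0.0, 1.0, 0.001], [1.0, -0.0, 0.0], [0.0, 0.001, -1.0]]
force: [-1.8, -0.2, 0.6]
width: -0.0
gripper_force: 0.6
```

```bash
python3 - <<'E'
from h import *
for c in("scene","side"): rect(c,"scale",(.556,.163),.019,.032)
E
```

```text
scene scale 0.85 [array([568. , 160.3]), array([140.1, 111.9]), np.float64(75.4)] 1934
side scale 0.81 [array([564.4, 165.7]), array([142.6, 109.5]), np.float64(76.2)] 981
```

Request:
servo_tool([
  {"offset": [-0.5, 0, 0], "jaw": 255, "angular": [0, 0, 0]},
  {"offset": [-0.5, 0, 1.3], "jaw": 255, "angular": [0, 0, 0]},
  {"offset": [0, 0.5, 2.5], "jaw": 255, "angular": [0, 0, 0]},
  {"offset": [1.3, 1, 2.7], "jaw": 255, "angular": [0, 0, 0]},
  {"offset": [2.7, 1.5, 2.7], "jaw": 255, "angular": [0, 0, 0]},
  {"offset": [4, 2, 2.7], "jaw": 255, "angular": [0, 0, 0]},
  {"offset": [5.2, 2.5, 2.7], "jaw": 255, "angular": [0, 0, 0]},
  {"offset": [6.28, 2.73, 2.7], "jaw": 255, "angular": [0, 0, 0]},
  {"offset": [6.28, 2.73, 2.5], "jaw": 255, "angular": [0, 0, 0]},
  {"offset": [6.28, 2.73, 1.2], "jaw": 255, "angular": [0, 0, 0]},
  {"offset": [6.28, 2.73, 0], "jaw": 255, "angular": [0, 0, 0]},
  {"offset": [6.28, 2.73, 0], "jaw": 255, "angular": [0, 0, 0]},
  {"offset": [5.9, 2.77, 0], "jaw": 255, "angular": [0, 0, 0]},
  {"offset": [5.7, 2.8, 0], "jaw": 255, "angular": [0, 0, 0]},
  {"offset": [5.5, 2.82, 0], "jaw": 255, "angular": [0, 0, 0]},
  {"offset": [5.3, 2.83, 0], "jaw": 255, "angular": [0, 0, 0]},
  {"offset": [5.3, 2.83, 0], "jaw": 255, "angular": [0, 0, 0]},
])

```text
time: 5.4
tcp_pos: [0.6443, 0.2044, 0.0217]
orientation: [[-0.0, 1.0, 0.002], [1.0, 0.0, 0.001], [0.001, 0.002, -1.0]]
force: [0.0, 0.5, -0.1]
width: -0.0
gripper_force: 0.1
```

```bash
python3 - <<'E'
from h import *
for c in("scene","side"): rect(c,"scale",(.556,.163),.019,.032)
E
```

```text
scene scale 0.74 [array([566.1, 158.4]), array([139.4, 113.1]), np.float64(75.5)] 1866
side scale 0.85 [array([564.3, 164.5]), array([141.3, 111.4]), np.float64(76.5)] 964
```

Request:
servo_tool([
  {"offset": [-0.1, 0, 0], "jaw": 255, "angular": [0, 0, 0]},
  {"offset": [-0.2, 0, 0], "jaw": 255, "angular": [0, 0, 0]},
  {"offset": [-0.2, 0, 0], "jaw": 255, "angular": [0, 0, 0]},
])

```text
time: 5.9
tcp_pos: [0.6382, 0.2042, 0.0204]
orientation: [[0.0, 1.0, 0.0], [1.0, -0.0, 0.0], [0.0, 0.0, -1.0]]
force: [2.2, 0.9, 0.3]
width: 0.0002
gripper_force: 0.8
```

```bash
python3 - <<'E'
from h import *
for c in("scene","side"): rect(c,"scale",(.556,.163),.019,.032)
grab("scene","s1.png")
E
```

```text
scene scale 0.89 [array([563.3, 158.2]), array([139.2, 112.7]), np.float64(79.6)] 1838
side scale 0.84 [array([559.7, 163. ]), array([141.8, 109.4]), np.float64(79.8)] 968
```

View pics/s1.png

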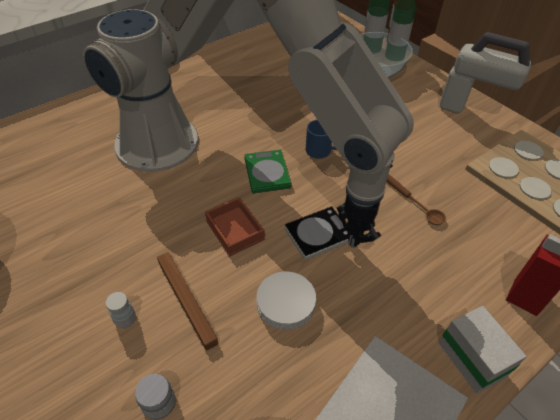

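The scale (scene (318,232)) is now almost square and centred: about -1 mm across and -4.8° in yaw. The hand is at its right back side at (355,225). Next, two spread fingers go behind it.

Request:
servo_tool([
  {"offset": [0.6, 0.3, 0], "jaw": 255, "angular": [0, 0, 0]},
  {"offset": [0.6, 0.8, 1.2], "jaw": 160, "angular": [0, 0, -0.2]},
  {"offset": [0, 1.5, 2.2], "jaw": 75, "angular": [0, 0, -0.4]},
  {"offset": [-1, 2.1, 2.2], "jaw": 75, "angular": [0, 0, -0.69]},
  {"offset": [-2.17, 2.1, 2.2], "jaw": 75, "angular": [0, 0, -0.69]},
  {"offset": [-2.17, 2.1, 2.0], "jaw": 75, "angular": [0, 0, -0.69]},
  {"offset": [-2.17, 2.1, 0.8], "jaw": 75, "angular": [0, 0, -0.69]},
  {"offset": [-2.17, 2.1, -0.18], "jaw": 75, "angular": [0, 0, -0.69]},
  {"offset": [-2.17, 2.1, -0.18], "jaw": 75, "angular": [0, 0, -0.69]},
])

```text
time: 7.05
tcp_pos: [0.5702, 0.2654, 0.0109]
orientation: [[0.096, 0.995, -0.007], [0.995, -0.096, -0.003], [-0.004, -0.007, -1.0]]
force: [-0.7, 0.0, -0.3]
width: 0.0602
gripper_force: 0.0
```

Request:
servo_tool([
  {"offset": [0.02, -0.3, 0.05], "jaw": 75, "angular": [0, 0, 0]},
  {"offset": [0, -0.6, 0.05], "jaw": 75, "angular": [0, 0, 0]},
  {"offset": [-0.02, -0.8, 0.05], "jaw": 75, "angular": [0, 0, 0]},
  {"offset": [-0.04, -1.0, 0.05], "jaw": 75, "angular": [0, 0, 0]},
  {"offset": [-0.06, -1.2, 0.05], "jaw": 75, "angular": [0, 0, 0]},
  {"offset": [-0.08, -1.4, 0.05], "jaw": 75, "angular": [0, 0, 0]},
  {"offset": [-0.1, -1.6, 0.05], "jaw": 75, "angular": [0, 0, 0]},
  {"offset": [-0.12, -1.8, 0.05], "jaw": 75, "angular": [0, 0, 0]},
  {"offset": [-0.13, -1.9, 0.05], "jaw": 75, "angular": [0, 0, 0]},
  {"offset": [-0.13, -1.9, 0.05], "jaw": 75, "angular": [0, 0, 0]},
])

```text
time: 8.05
tcp_pos: [0.5697, 0.2097, 0.0168]
orientation: [[0.096, 0.995, 0.001], [0.995, -0.096, 0.0], [0.0, 0.001, -1.0]]
force: [1.1, 2.5, 0.9]
width: 0.0603
gripper_force: 1.0
```

```bash
cat >> h.py <<'E'
def pose(cam):
    # scale pose in ledge frame (across, along mm, yaw error deg) per camera
    L={"scene":(529.5,-202.5),"side":(526.3,-195.3)}[cam]
    X=cloud(grab(cam))
    for d in manip.outline_of(cam,"scale"):
        P=X[d["pixels"]]; P=P[~np.isnan(P[:,0])]; P=P[(P[:,2]>.019)&(P[:,2]<.032)]
        if len(P)<50: continue
        q=P[:,:2]*1000-L; ex=np.array([.9954,-.0958]); ey=np.array([.0958,.9954])
        q=np.c_[q@ex,q@ey]; r=cv2.minAreaRect(q.astype(np.float32))
        if abs(r[0][0])<60: print(cam,round(d["score"],2),np.round(r[0],1),np.round(r[1],1),round(r[2],1))
E
python3 - <<'E'
from h import *
for c in("scene","side"): pose(c)
E
```

```text
scene 0.86 [  3.9 331.6] [140.1 110.2] 89.5
side 0.61 [ -1.8 329.6] [142.2  96.4] 89.0
```

Request:
servo_tool([
  {"offset": [-0.05, -0.15, 0], "jaw": 75, "angular": [0, 0, 0]},
  {"offset": [-0.1, -0.3, 0], "jaw": 75, "angular": [0, 0, 0]},
  {"offset": [-0.16, -0.48, 0], "jaw": 75, "angular": [0, 0, 0]},
  {"offset": [-0.22, -0.65, 0], "jaw": 75, "angular": [0, 0, 0]},
  {"offset": [-0.22, -0.65, 0], "jaw": 75, "angular": [0, 0, 0]},
])

```text
time: 8.75
tcp_pos: [0.5619, 0.1894, 0.0162]
orientation: [[0.097, 0.995, -0.001], [0.995, -0.097, -0.001], [-0.001, -0.001, -1.0]]
force: [-0.0, 0.3, 0.2]
width: 0.0606
gripper_force: 0.0
```

```bash
python3 - <<'E'
from h import *
for c in("scene","side"): pose(c)
grab("scene","s2.png")
E
```

```text
side 0.87 [ -7.7 307.9] [141.1  94.4] 89.5
```

View pics/s2.png

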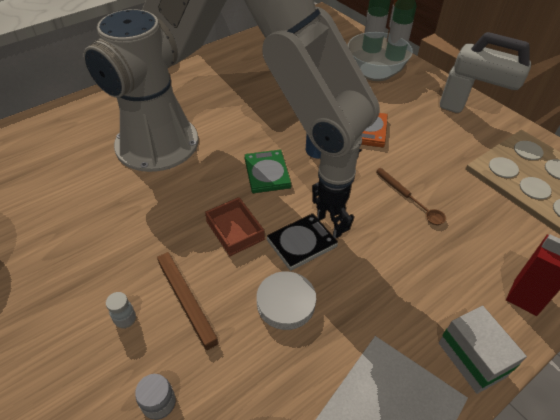

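The scale (scene (302,240)) is square at the gap mouth, between the dish (235,227) and the saucers (287,298). I'll check its offset once more from the scene camera.

```bash
python3 - <<'E'
from h import *
X=cloud(grab("scene"));P=X.reshape(-1,3)
for d in manip.outline_of("scene","scale"): print(round(d["score"],2),d["point"])
P=P[~np.isnan(P[:,0])];P=P[(P[:,2]>.019)&(P[:,2]<.030)]
q=P[:,:2]*1000-(529.5,-202.5);q=np.c_[q@[.9954,-.0958],q@[.0958,.9954]]
for lo in range(240,380,20):
    s=q[(q[:,1]>lo)&(q[:,1]<lo+20)&(abs(q[:,0])<85)];
    if len(s): print(lo,np.round(np.percentile(s[:,0],[0,1,99,100]),1),len(s))
E
```

```text
0.89 [302.8, 241.2]
0.76 [375.7, 132.1]
0.71 [267.6, 173.9]
240 [-56.1 -54.5  52.3  53.5] 286
260 [-55.8 -54.   52.1  54.2] 298
280 [-56.3 -53.2  51.5  53. ] 298
300 [-55.8 -53.9  52.   52.9] 285
320 [-56.4 -53.9  52.1  53. ] 285
340 [-54.2 -53.3  51.3  52.1] 274
360 [-56.5 -54.1  52.3  53.2] 269
```

Request:
servo_tool([
  {"offset": [-0.01, -0.2, 0], "jaw": 75, "angular": [0, 0, 0]},
  {"offset": [-0.03, -0.4, 0], "jaw": 75, "angular": [0, 0, 0]},
  {"offset": [-0.05, -0.65, 0], "jaw": 75, "angular": [0, 0, 0]},
  {"offset": [-0.07, -0.9, 0], "jaw": 75, "angular": [0, 0, 0]},
  {"offset": [-0.1, -1.15, 0], "jaw": 75, "angular": [0, 0, 0]},
  {"offset": [-0.12, -1.4, 0], "jaw": 75, "angular": [0, 0, 0]},
  {"offset": [-0.14, -1.65, 0], "jaw": 75, "angular": [0, 0, 0]},
  {"offset": [-0.16, -1.85, 0], "jaw": 75, "angular": [0, 0, 0]},
  {"offset": [-0.17, -2.0, 0], "jaw": 75, "angular": [0, 0, 0]},
  {"offset": [-0.17, -2.0, 0], "jaw": 75, "angular": [0, 0, 0]},
])

```text
time: 10.1
tcp_pos: [0.5573, 0.1297, 0.0163]
orientation: [[0.097, 0.995, -0.001], [0.995, -0.097, -0.0], [-0.001, -0.0, -1.0]]
force: [-0.7, 0.2, -1.4]
width: 0.0604
gripper_force: 0.0
```

```bash
cat >> h.py <<'E'
def edges(lo0,hi0):
    P=cloud(grab("scene")).reshape(-1,3)
    P=P[~np.isnan(P[:,0])];P=P[(P[:,2]>.019)&(P[:,2]<.029)]
    q=P[:,:2]*1000-(529.5,-202.5);q=np.c_[q@[.9954,-.0958],q@[.0958,.9954]]
    for lo in range(lo0,hi0,20):
        s=q[(q[:,1]>lo)&(q[:,1]<lo+20)&(abs(q[:,0])<59)]
        if len(s): print(lo,np.round(np.percentile(s[:,0],[1,99]),1),np.round([s[:,1].min(),s[:,1].max()]),len(s))
E
python3 - <<'E'
from h import *
pose("scene");edges(140,320)
E
```

```text
scene 0.97 [ -1.5 251.1] [139.8 110.8] 89.7
140 [-58.8 -58.6] [148. 156.] 2
160 [-58.8 -58.4] [167. 176.] 3
180 [-53.6  49.2] [182. 200.] 288
200 [-53.3  51.3] [200. 220.] 312
220 [-54.4  52.5] [220. 240.] 307
240 [-52.8  53. ] [240. 260.] 306
260 [-53.3  52.4] [260. 280.] 299
280 [-53.1  52.7] [280. 300.] 295
300 [-53.1  52.8] [300. 320.] 283
```

Request:
servo_tool([
  {"offset": [-0.01, -0.2, 0], "jaw": 75, "angular": [0, 0, 0]},
  {"offset": [-0.03, -0.4, 0], "jaw": 75, "angular": [0, 0, 0]},
  {"offset": [-0.05, -0.65, 0], "jaw": 75, "angular": [0, 0, 0]},
  {"offset": [-0.08, -0.9, 0], "jaw": 75, "angular": [0, 0, 0]},
  {"offset": [-0.1, -1.15, 0], "jaw": 75, "angular": [0, 0, 0]},
  {"offset": [-0.12, -1.4, 0], "jaw": 75, "angular": [0, 0, 0]},
  {"offset": [-0.15, -1.65, 0], "jaw": 75, "angular": [0, 0, 0]},
  {"offset": [-0.17, -1.9, 0], "jaw": 75, "angular": [0, 0, 0]},
  {"offset": [-0.2, -2.15, 0], "jaw": 75, "angular": [0, 0, 0]},
  {"offset": [-0.22, -2.4, 0], "jaw": 75, "angular": [0, 0, 0]},
  {"offset": [-0.24, -2.65, 0], "jaw": 75, "angular": [0, 0, 0]},
  {"offset": [-0.27, -2.9, 0], "jaw": 75, "angular": [0, 0, 0]},
  {"offset": [-0.29, -3.15, 0], "jaw": 75, "angular": [0, 0, 0]},
  {"offset": [-0.31, -3.3, 0], "jaw": 75, "angular": [0, 0, 0]},
  {"offset": [-0.31, -3.3, 0], "jaw": 75, "angular": [0, 0, 0]},
])

```text
time: 11.75
tcp_pos: [0.548, 0.0307, 0.0164]
orientation: [[0.097, 0.995, -0.0], [0.995, -0.097, -0.0], [-0.0, -0.0, -1.0]]
force: [-0.3, 0.2, 0.3]
width: 0.0602
gripper_force: 0.0
```

```bash
python3 - <<'E'
from h import *
pose("scene");edges(60,240)
E
```

```text
scene 0.56 [ -1.1 152.4] [111.4 139. ] 0.4
80 [-53.7  53.1] [ 83. 100.] 311
100 [-52.6  52.6] [100. 120.] 348
120 [-52.6  52.9] [120. 140.] 339
140 [-54.3  52.9] [140. 160.] 336
160 [-53.7  52.5] [160. 180.] 327
180 [-53.6  49.9] [180. 200.] 302
200 [-53.   52.5] [200. 220.] 306
220 [-54.   49.2] [220. 240.] 54
```

Request:
servo_tool([
  {"offset": [-0.01, -0.2, 0], "jaw": 75, "angular": [0, 0, 0]},
  {"offset": [-0.04, -0.4, 0], "jaw": 75, "angular": [0, 0, 0]},
  {"offset": [-0.06, -0.65, 0], "jaw": 75, "angular": [0, 0, 0]},
  {"offset": [-0.09, -0.9, 0], "jaw": 75, "angular": [0, 0, 0]},
  {"offset": [-0.11, -1.15, 0], "jaw": 75, "angular": [0, 0, 0]},
  {"offset": [-0.13, -1.4, 0], "jaw": 75, "angular": [0, 0, 0]},
  {"offset": [-0.16, -1.65, 0], "jaw": 75, "angular": [0, 0, 0]},
  {"offset": [-0.18, -1.85, 0], "jaw": 75, "angular": [0, 0, 0]},
  {"offset": [-0.19, -2.0, 0], "jaw": 75, "angular": [0, 0, 0]},
  {"offset": [-0.2, -2.06, 0], "jaw": 75, "angular": [0, 0, 0]},
  {"offset": [-0.2, -2.12, 0], "jaw": 75, "angular": [0, 0, 0]},
  {"offset": [-0.21, -2.18, 0], "jaw": 75, "angular": [0, 0, 0]},
  {"offset": [-0.21, -2.18, 0], "jaw": 75, "angular": [0, 0, 0]},
])

```text
time: 13.2
tcp_pos: [0.5419, -0.034, 0.0164]
orientation: [[0.096, 0.995, 0.0], [0.995, -0.096, -0.0], [-0.0, 0.0, -1.0]]
force: [0.5, 0.1, 0.9]
width: 0.0602
gripper_force: 0.4
```

```bash
python3 - <<'E'
from h import *
pose("scene");edges(0,160)
E
```

```text
scene 0.76 [ 0.4 87. ] [137.6 111.6] 89.6
0 [-56.7  56. ] [ 0. 20.] 126
20 [-53.5  52.5] [20. 40.] 382
40 [-53.   52.5] [40. 60.] 373
60 [-52.8  53.1] [60. 80.] 359
80 [-53.4  53.1] [ 80. 100.] 355
100 [-53.8  52.9] [100. 120.] 349
120 [-53.  53.] [120. 140.] 337
140 [-53.9  51.9] [140. 159.] 284
```

About 2 mm remain, so I'll creep until the ledge pushes back.

Request:
servo_tool([
  {"offset": [0, -0.04, 0], "jaw": 75, "angular": [0, 0, 0]},
  {"offset": [-0.01, -0.08, 0], "jaw": 75, "angular": [0, 0, 0]},
  {"offset": [-0.01, -0.12, 0], "jaw": 75, "angular": [0, 0, 0]},
  {"offset": [-0.01, -0.12, 0], "jaw": 75, "angular": [0, 0, 0]},
])

```text
time: 13.75
tcp_pos: [0.5419, -0.0367, 0.0163]
orientation: [[0.097, 0.995, 0.0], [0.995, -0.097, 0.001], [0.001, 0.0, -1.0]]
force: [1.6, 10.3, -0.5]
width: 0.0604
gripper_force: 4.7
```

Request:
servo_tool([
  {"offset": [0, -0.03, 0], "jaw": 75, "angular": [0, 0, 0]},
  {"offset": [0, -0.03, 0], "jaw": 75, "angular": [0, 0, 0]},
])

```text
time: 13.95
tcp_pos: [0.5418, -0.0368, 0.0164]
orientation: [[0.097, 0.995, 0.0], [0.995, -0.097, 0.002], [0.002, 0.0, -1.0]]
force: [1.5, 15.6, -0.7]
width: 0.0602
gripper_force: 7.7
```

```bash
python3 - <<'E'
from h import *
s=manip.sense();print(s["force"],s["wrist_torque"],s["tcp_pos"])
pose("scene")
E
```

```text
[ 1.46771576 15.641548   -0.70800852] [ 2.48499235 -0.30133192 -0.05518554] [ 0.54184858 -0.03682827  0.01637931]
scene 0.55 [ 0.7 83.9] [138.6 110.1] 88.9
```

Request:
servo_tool([
  {"offset": [0.01, 0.1, 0], "jaw": 75, "angular": [0, 0, 0]},
  {"offset": [0.03, 0.35, 0], "jaw": 75, "angular": [0, 0, 0]},
  {"offset": [0.06, 0.7, 0], "jaw": 75, "angular": [0, 0, 0]},
  {"offset": [0.06, 0.7, 1], "jaw": 75, "angular": [0, 0, 0]},
  {"offset": [0.06, 0.7, 2.5], "jaw": 75, "angular": [0, 0, 0]},
  {"offset": [0.06, 2, 4], "jaw": 75, "angular": [0, 0, 0]},
  {"offset": [0.06, 3.5, 5], "jaw": 75, "angular": [0, 0, 0]},
  {"offset": [0.06, 5, 6], "jaw": 75, "angular": [0, 0, 0]},
  {"offset": [0.06, 5, 6], "jaw": 75, "angular": [0, 0, 0]},
])

```text
time: 14.95
tcp_pos: [0.5446, 0.1153, 0.1996]
orientation: [[0.094, 0.996, 0.005], [0.996, -0.094, 0.002], [0.002, 0.005, -1.0]]
force: [0.7, 0.4, -0.2]
width: 0.0604
gripper_force: 0.0
```

```bash
python3 - <<'E'
from h import *
pose("scene");edges(0,160);pose("side");grab("scene","s3.png")
E
```

```text
scene 0.65 [-0.4 85. ] [112.1 138. ] 0.4
0 [-54.6  58.1] [ 0. 20.] 162
20 [-52.8  53.1] [20. 40.] 378
40 [-52.7  52.2] [40. 60.] 366
60 [-53.   52.8] [60. 80.] 364
80 [-54.1  53.3] [ 80. 100.] 357
100 [-52.6  53. ] [100. 120.] 344
120 [-53.  53.] [120. 140.] 350
140 [-53.   52.8] [140. 156.] 230
side 0.76 [-1.2 83.3] [144.9 106.9] 89.0
```

View pics/s3.png

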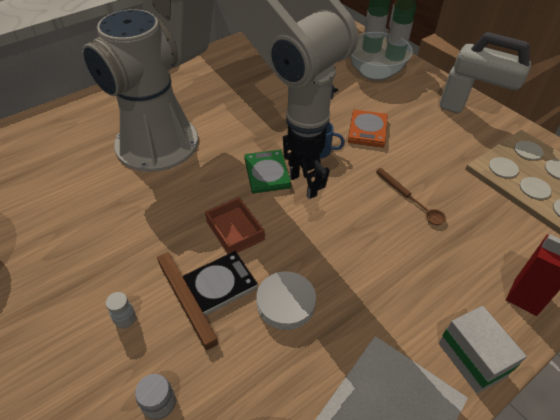

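The scale (scene (218,283)) sits flat against the ledge (187,300), nothing else has moved, and the hand is clear at (308,170).

```bash
python3 -c "
from rig import manip
print(manip.sign_off())"
```

```text
the job is handed in; nothing more can be done
None
```

The scale is parked square against the ledge (origin measured 85 mm from the ledge's origin), pushed through the gap without gripping or lifting; no sign of touching the crockery, bystanders unmoved in the last picture, hand clear, and the job was handed in at about 15 s.

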